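# Set a cam to its high point on bench centres and lock it

## Task

Turn the crank of the small green bench-centre stand until the copper cam has pushed the sprung gauge plunger as far back as it will go, and leave the cam standing there at its high point. Then gently press the red brake lever down to lock it, without moving the cam off its high point, straining the crank, or disturbing the things around.

Things in the scene. Friction and masses are not known exactly. Their poses are not given: they have to be found in the camera images.
- stand: Green bench-centre stand fixed to the bench, 183 x 200 x 118 mm. Origin on the bench straight below the middle of the cam. Its z is up, x towards the gauge, y along the spindle towards the crank. Behind the cam (+x) a level sprung plunger in a steel barrel bears on it; over the barrel a 56 mm dial, 110 mm high. Tail post at y = -111 mm, head post at y = +45 mm, both about 100 mm high.
- spindle (a point): Point on the spindle's axis in the middle of the cam, fixed to the stand, 85 mm above the bench. The level spindle lies along the stand's y and turns endlessly both ways. The copper cam on it, 40 mm diameter, is bored 8 mm off its centre and clamped at an angle to the crank that differs each time and is not given.
- crank_handle: Wooden crank handle, a level cylinder along the stand's y, 14 mm diameter, 50 mm long, spinning freely on its pin. Origin at its middle, 105 mm along +y from the cam and 35 mm from the spindle's axis; its own rotation means nothing. The crank web ends 31 mm before its middle. Turning needs 2 to 6 N; over 16 N strains it. The spindle stays where it is left.
- crank (a joint): Crank angle in rad: 0 with the handle straight up, growing as the handle goes over towards the gauge (+x of the stand); no stops.
- plunger (a joint): Travel of the sprung gauge plunger in m, growing as the cam pushes it back (to the stand's +x). It follows 0.008 (1 - cos a), less up to 0.2 mm, where a is the cam's angle from its low point: about 0 at the low point, about 0.0158 at the high point. Spring force 4 to 10.5 N.
- pointer (a joint): Red pointer on the white dial, rad, 150 rad per m of plunger travel: 0 at the low point (pointing to -x of the stand, at the cam), about 2.37 at the high point, turning clockwise seen from above.
- brake (a joint): Brake lever angle in rad: 0 up (off), 0.55 down at its stop. Its level axis lies along the stand's y through x = 30, y = -75, z = 108 mm of the stand. It stays where left; needs about 5 N on the thumb pad, rising to about 9 N in the last 0.15 rad, where the sprung shoe under it meets the spindle's brass collar. Over 16 N is too much. Locked from about 0.5.
- brake_pad: Red thumb pad, 30 x 28 mm, at the free end of the brake lever. Origin at the centre of its upper face, whose normal is its z; 90 mm out along the lever from the pivot and 14.5 mm above the lever's line. Lever up: about 167 mm above the bench; down: about 122 mm, 60 mm in front (-x of the stand) of the spindle's axis. The pad is sprung: it sinks 0.4 mm per N.
- loupe: Black eye loupe, 30 mm diameter, 31 mm high, on the bench in front of the stand; origin under its middle. A bystander.
- flux_dish: White dish, 62 mm diameter, 16 mm high, on the bench behind the brake; origin under its middle. A bystander.
- emery_stick: Flat tapered wooden emery stick, 14 x 125 x 8 mm, lying on the bench in front of the stand; origin under its middle. A bystander.

How it is judged (in metres and radians):
On the way, in this order (a step that is already met when the one before it is completed fails the run):
1. the cam stands still at its high point, brake still off (value of joint plunger above 0.0153 m and velocity of joint crank between -0.1 and 0.1 rad/s and value of joint brake below 0.2 rad), for 0.3 s.
2. the brake lever is down (value of joint brake above 0.47 rad), for 0.2 s.
At the end, for the whole second after the job is handed in: The cam stands still within about 20 degrees of its high point (plunger travel over 15.3 mm of about 15.8 mm) and the brake lever is down (over 0.47 rad of 0.55) (value of joint plunger above 0.0153 m and value of joint brake above 0.47 rad and velocity of joint crank between -0.1 and 0.1 rad/s); the robot touches nothing.
It fails at once if the crank handle is strained with more than 16 N (contact force between the arm and crank_handle above 16 N).
It fails at once if the brake lever is pressed with more than 16 N (contact force between the arm and brake_pad above 16 N).
It fails at once if the brake is put on before the cam is at its high point (value of joint brake above 0.35 rad and value of joint plunger below 0.015 m).
It fails at once if the loupe, the dish or the emery stick is moved over 25 mm (distance of any of loupe, flux_dish, emery_stick from where it was at the start of the episode above 0.025 m).
It also fails if it takes over 58 s, if anything falls off the work surface, if the arm or the gripper's body presses on something with over 40 N, if the wrist force passes 120 N, or if a joint passes its speed limit or range.

## Robot

A 6-joint arm with a two-finger parallel gripper is mounted at the origin on a cart in front of the work surface, level with it; the furniture and walls round the work are solid. World frame = base frame: x ahead of the robot, y to its left, z up, the work surface at z = 0. Lengths are in m, angles in degrees, forces in N, time in s.
With the tool pointing down it reaches from about 0.4 to 0.825 m from the base axis. Payload 7 kg.
Tool frame: the origin (TCP) lies midway between the tips of the shut fingers; the grasp point (between the pads) lies 19 mm behind it; z points along the fingers, y is the line along which they close (so a half turn about z gives the same grasp; the last joint's range is limited). The gripper opens to 88 mm and grips with 3 to 60 N. Pads are 19 mm wide; open, the fingers measure 130 mm over their backs; the gripper's body (78 mm by 193 mm) begins 47 mm behind the grasp point.
Start: joints at [16.507, 20.546, 0.682, 0, -70.136, -16.507], TCP at [0.675, -0, 0.227] pointing down, gripper open.
Joint ranges: [-176.03, 176.03], [-82.01, 121.73], [-58.28, 71.71], [-173.87, 95.51], [-174.79, -0.11], [-173.66, 173.66]. Speed limits (degrees/s): [136.94, 136.94, 172.46, 180, 180, 180].

## Interface

Orientations are given as [roll, pitch, yaw] about the fixed x, y, z axes, in that order (R = Rz(yaw) Ry(pitch) Rx(roll)).
In Python, from plant import ctrl, viewer, close_job gives the robot as it stands. The module is installed in compiled form; this text tells all that it offers.
- The arm moves only by the tool step_arm, never from a script. Its argument "moves" is a list that holds one entry, the list of rows, each a list of 5 numbers: the shift along the world's x, y, z in cm, then the turn about the world's z in rad, then the finger opening in cm, from 0 to 8.76. In form: [[[tx, ty, tz, twist, grip], ...]]. A call has 1 to 10 rows; each row shifts and turns the commanded pose from where the row before left it; what a row does not reach is not made up. A row lasts 1/10 s, in which the tool goes at most 50 mm and 8.59 degrees, less where a joint would pass 70% of its speed; a pose out of reach is approached as far as the arm can. A call with a gripper value outside its range is refused whole. The fingers move at their own pace and stop on an object; the grip force is fixed at half the most. Time passes only in rows, so rows that do not move let the fingers close. It gives the time, the measured TCP pose, the force, the opening and the grip force at its end, in the units of the state.
- ctrl.get_obs(): the state, without advancing time (a new reading comes with each control period).
- viewer.snapshot(name): name is "scene" or "side" or "wrist"; returns (picture, depth): 480x640x3 uint8, blue, green, red; 480x640 float32, m along the optical axis (not along the pixel's ray), 0 where there is no reading.
- viewer.camera_info(name): a dict with "camera_matrix" (3x3 intrinsics, pixels), "eye" and "orientation" of the camera in the world. Camera axes: x right, y down, z forward; pixel columns grow to the right and rows downward; lengths in m; the calibration is good to about 2 mm. The wrist camera is an equidistant fisheye: a pixel r from the principal point sees the ray r / f radians off the axis. A picture is of the moment at which its call begins: read the wrist's pose just before it. camera_info takes no time and is no camera call; for the wrist camera it gives the pose at the moment of the call.
- close_job(): hands the job in; it is judged then, once.
The state is a dict: "clock": time; "joint_pos": joint angles; "qvel": joint speeds; "tau": joint torques, N m; "tool_pos": TCP position; "orientation": TCP orientation; "force": force on the tool from outside, world axes, zero at the start; "moment": the same for the moment, N m; "opening": finger opening in m; "gripper_force": force on a finger pad.
Only numpy, scipy, OpenCV 4.12 (cv2) and the standard library are available. Lean on these libraries where they do the work, as an engineer would, in place of code of your own. Each camera call takes 0.05 s, during which the arm holds its last target. There are 200 camera calls.

## Working session

There is one attempt and no reset: what is moved stays moved. The work goes in short steps, Python scripts to look and compute and a tool call to move; the robot and the scene stay as the last step left them, time stands still between calls to the robot, and variables do not carry over. Pictures are saved under pics/ and viewed, at most 10 in all, crops included, and the job is handed in when it is done.

Besides the shell and the picture viewer there is one more tool, called after "Request:" by a JSON object that holds its "method" and its "body". step_arm: Moves the arm, as the interface text tells. Its arguments: {"type":"object","properties":{"moves":{"type":"array","items":{"type":"array","items":{"type":"array","items":{"type":"number"}}}}},"required":["moves"]}

```bash
mkdir -p pics
cat > h.py <<'E'
import numpy as np, cv2
from scipy.spatial.transform import Rotation as R
from plant import ctrl, viewer, close_job
def info(n):
    c=viewer.camera_info(n); return c
E
python3 - <<'E'
from h import *
o=ctrl.get_obs(); print(o['clock'],o['tool_pos'],o['orientation'],o['force'])
for n in ('scene','side','wrist'):
    c=info(n); print(n,c)
    p,d=viewer.snapshot(n); cv2.imwrite(f'pics/{n}0.png',p); np.savez(f'pics/{n}0.npz',p=p,d=d)
E
```

```text
0.0 [6.74539767e-01 1.81028488e-06 2.25639264e-01] [ 1.79908817e+02 -7.12565593e-03 -9.00061754e+01] [-0.14316834  0.44449424  1.19900939]
scene {'camera_matrix': array([[508.09168652,   0.        , 319.45001013],
       [  0.        , 508.09168652, 242.47255809],
       [  0.        ,   0.        ,   1.        ]]), 'eye': array([ 0.00370014, -0.65804961,  0.58690509]), 'orientation': array([-122.84145151,   -0.19523027,  -43.56641369])}
side {'camera_matrix': array([[568.4822106 ,   0.        , 316.39897899],
       [  0.        , 568.4822106 , 231.13464516],
       [  0.        ,   0.        ,   1.        ]]), 'eye': array([ 0.19467508, -0.74878585,  0.55946933]), 'orientation': array([-119.85461747,    1.49900642,  -28.9113701 ])}
wrist {'camera_matrix': array([[371.64829954,   0.        , 321.40642825],
       [  0.        , 371.64829954, 237.86290237],
       [  0.        ,   0.        ,   1.        ]]), 'eye': array([ 0.6747549 , -0.06851913,  0.38329272]), 'orientation': array([ 1.65190481e+02, -1.19312866e-01, -1.79976708e+02])}
```

View pics/scene0.png

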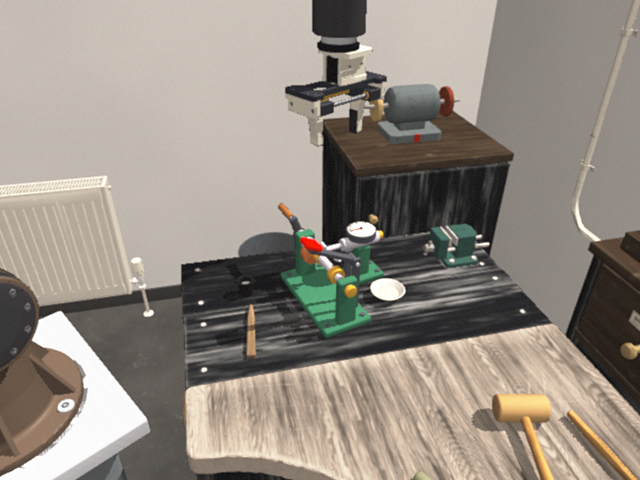

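View pics/wrist0.png

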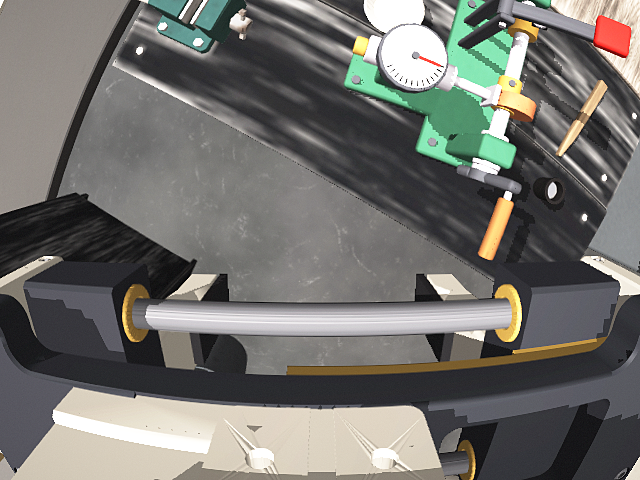

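The wrist view shows the dial at (415,57), cam (515,103), handle (495,228), pad (613,35), loupe (548,191), emery stick (582,118) and dish (393,10). The scene view shows the stand from the tail side.

```bash
cat >> h.py <<'E'
def pts(n,d,c=None):
    c=c or info(n); K=c['camera_matrix']; v,u=np.mgrid[:480,:640]
    x=(u-K[0,2])/K[0,0]; y=(v-K[1,2])/K[1,1]
    if n=='wrist':
        r=np.hypot(x,y); s=np.where(r>0,np.tan(np.minimum(r,1.5))/np.maximum(r,1e-9),1); x=x*s;y=y*s
    P=np.stack([x*d,y*d,d],-1)
    return P@R.from_euler('xyz',c['orientation'],degrees=True).as_matrix().T+c['eye']
def near(hsv,lo,hi): return cv2.inRange(hsv,np.array(lo),np.array(hi))>0
E
python3 - <<'E'
from h import *
for n in ('wrist','scene','side'):
    z=np.load(f'pics/{n}0.npz'); p,d=z['p'],z['d']; P=pts(n,d); hsv=cv2.cvtColor(p,cv2.COLOR_BGR2HSV)
    print(n)
    if n=='wrist':
        for uv in [(495,228),(502,205),(488,250),(613,35),(415,57),(515,103),(520,60),(500,75),(548,191),(582,118),(495,148),(430,155),(510,10),(445,85)]:
            print(uv,hsv[uv[1],uv[0]],P[uv[1],uv[0]].round(4))
    B=(P[...,0]>.3)&(P[...,0]<.9)&(abs(P[...,1])<.35)&(P[...,2]>-.02)&(P[...,2]<.2)&(d>0)
    for nm,lo,hi in [('red',(0,200,120),(4,255,255)),('red2',(174,200,120),(180,255,255)),('wood',(8,140,80),(18,255,255)),('green',(65,120,40),(85,255,255)),]:
        m=near(hsv,lo,hi)&B
        k,l,s,c=cv2.connectedComponentsWithStats(m.astype(np.uint8))
        for i in range(1,k):
            if s[i,4]>25:
                Q=P[l==i]; print(nm,s[i,:5],np.median(Q,0).round(4),Q.min(0).round(3),Q.max(0).round(3))
E
```

```text
wrist
(495, 228) [ 23 117 255] [ 0.5395 -0.0077  0.1234]
(502, 205) [ 22 124 255] [ 0.5349 -0.0259  0.1228]
(488, 250) [ 21 126 255] [0.543  0.0104 0.1223]
(613, 35) [  2 179 255] [ 0.4564 -0.1673  0.1637]
(415, 57) [120   7 171] [ 0.6055 -0.1344  0.1126]
(515, 103) [ 26  75 255] [ 0.5172 -0.1079  0.1045]
(520, 60) [  0   0 255] [ 0.5038 -0.1492  0.091 ]
(500, 75) [ 78 115 251] [ 0.4841 -0.1497  0.0127]
(548, 191) [124   7 249] [ 0.4207 -0.0272  0.022 ]
(582, 118) [ 14 104 145] [ 0.3642 -0.1169  0.0086]
(495, 148) [ 74 109 230] [ 0.5344 -0.0692  0.1029]
(430, 155) [ 74 115 182] [ 0.5634 -0.0578  0.0123]
(510, 10) [120  11 140] [ 0.5247 -0.1846  0.1153]
(445, 85) [161  13 209] [ 0.5757 -0.1179  0.093 ]
red [593  16  36  42 180] [ 0.4627 -0.1584  0.1563] [ 0.444 -0.184  0.15 ] [ 0.47  -0.152  0.168]
red [627  26   4  25  26] [ 0.4418 -0.1679  0.1681] [ 0.438 -0.179  0.167] [ 0.445 -0.158  0.17 ]
red [423  58  18   8  30] [ 0.5925 -0.1322  0.1111] [ 0.585 -0.135  0.109] [ 0.599 -0.13   0.113]
wood [508  18  29  25 213] [ 0.5042 -0.1772  0.091 ] [ 0.426 -0.205 -0.001] [ 0.523 -0.171  0.1
[... 1595 characters left out ...]
]
green [354 308  10   7  29] [ 0.5176 -0.2184  0.0125] [ 0.494 -0.231  0.01 ] [ 0.527 -0.211  0.035]
green [327 311   9   8  32] [ 0.4748 -0.1937  0.012 ] [ 0.468 -0.21   0.01 ] [ 0.482 -0.184  0.03 ]
green [351 316  19   8  49] [ 0.5049 -0.2355  0.0117] [ 0.49  -0.243  0.006] [ 0.521 -0.226  0.02 ]
green [323 324  23  10  79] [ 0.457  -0.2201  0.011 ] [ 0.439 -0.229  0.002] [ 0.474 -0.209  0.014]
side
wood [283 209   9  14  67] [ 0.5341 -0.0107  0.1244] [ 0.524 -0.032  0.123] [0.545 0.014 0.126]
wood [294 257  21  11 100] [ 0.5101 -0.1155  0.1031] [ 0.498 -0.12   0.089] [ 0.526 -0.099  0.108]
wood [290 272  15   8  66] [ 0.4988 -0.1122  0.079 ] [ 0.489 -0.128  0.071] [ 0.507 -0.108  0.088]
```

Run:
```python
from h import *
p=np.load('pics/wrist0.npz')['p']; c=p[0:270,335:640]; cv2.imwrite('pics/wc.png',cv2.resize(c,None,fx=2.2,fy=2.2,interpolation=cv2.INTER_CUBIC))
```

```text
(no output)
```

View pics/wc.png

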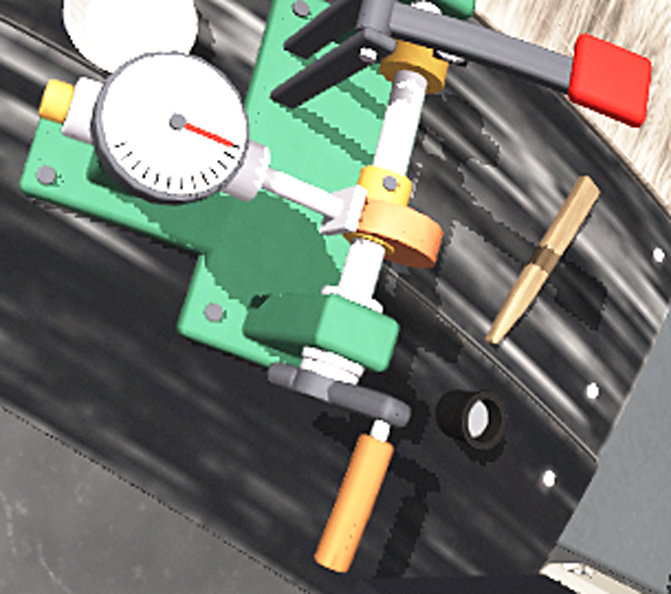

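Run:
```python
from h import *
from scipy.optimize import least_squares
cams={n:np.load(f'pics/{n}0.npz') for n in ('wrist','scene','side')}
H=[];S=[]
for n,z in cams.items():
    p,d=z['p'],z['d'];P=pts(n,d); hsv=cv2.cvtColor(p,cv2.COLOR_BGR2HSV)
    box=lambda x0,x1,y0,y1,z0,z1:(P[...,0]>x0)&(P[...,0]<x1)&(P[...,1]>y0)&(P[...,1]<y1)&(P[...,2]>z0)&(P[...,2]<z1)&(d>0)
    h=P[box(.51,.57,-.035,.03,.1,.14)&near(hsv,(6,90,60),(28,255,255))]
    s=P[box(.48,.54,-.165,-.135,.07,.1)&near(hsv,(0,0,90),(180,60,255))]
    s2=P[box(.48,.54,-.1,-.08,.07,.1)&near(hsv,(0,0,90),(180,60,255))]
    print(n,len(h),len(s),len(s2))
    h=h[(h[:,1]>-.03)]
    def cyl(p,Q,r):
        a=np.array([p[2],1,p[3]]);a/=np.linalg.norm(a);v=Q-np.array([p[0],p[4],p[1]]);v=v-np.outer(v@a,a);return np.linalg.norm(v,axis=1)-r
    for nm,Q,r,z0 in (('handle',h,.007,.117),('shaft',np.vstack([s,s2]),None,.085)):
        if len(Q)<15: continue
        y0=np.median(Q[:,1]); x0=np.median(Q[:,0])
        if r: f=least_squares(lambda p:cyl([*p[:2],p[2],0,y0],Q,r),[x0,z0,.2],loss='soft_l1',f_scale=.001)
        else: f=least_squares(lambda p:cyl([*p[:2],p[2],0,y0],Q,p[3]),[x0,z0,.2,.006],loss='soft_l1',f_scale=.001)
        print(nm,'y0',y0.round(4),f.x.round(4),'rms',np.sqrt(np.mean(f.fun**2)).round(4),'yspan',np.percentile(Q[:,1],[1,99]).round(4))
```

```text
wrist 1042 498 391
handle y0 -0.0066 [0.5357 0.1174 0.2971] rms 0.0007 yspan [-0.0293  0.0167]
shaft y0 -0.138 [0.5086 0.085  0.3128 0.0068] rms 0.0017 yspan [-0.1646 -0.0806]
scene 105 99 13
handle y0 -0.0089 [0.5355 0.1157 0.3055] rms 0.0011 yspan [-0.0297  0.0144]
shaft y0 -0.1482 [0.518  0.0683 0.2559 0.0252] rms 0.0019 yspan [-0.1643 -0.0805]
side 122 68 42
handle y0 -0.0088 [0.535  0.1179 0.3006] rms 0.0008 yspan [-0.0297  0.0174]
shaft y0 -0.1424 [0.5141 0.0813 0.1726 0.0154] rms 0.0016 yspan [-0.1644 -0.0802]
```

Request:
{"method": "step_arm", "body": {"moves": [[[-3.4, 0.12, -1.4, -0.1, 4], [-3.4, 0.12, -1.4, -0.1, 4], [-3.4, 0.12, -1.4, -0.091, 4], [-3.33, 0.13, -1.36, 0, 4], [0, 0, 0, 0, 4], [0, 0, 0, 0, 4], [0, 0, 0, 0, 4]]]}}

```text
clock: 0.85
tool_pos: [0.5408, 0.0051, 0.1715]
orientation: [-179.9, 0.0, -106.6]
force: [-0.4, 0.5, 0.7]
opening: 0.0416
gripper_force: 0.0
```

```bash
cat >> h.py <<'E'
YW=np.radians(-16.7); EX=np.array([np.cos(YW),np.sin(YW)]); EY=np.array([-np.sin(YW),np.cos(YW)]); SP=np.array([.5176,-.1108])
def stand(P): # world -> stand frame
    v=P[...,:2]-SP; return np.stack([v@EX,v@EY,P[...,2]],-1)
def look(name):
    c=info('wrist'); p,d=viewer.snapshot('wrist'); cv2.imwrite(f'pics/{name}.png',p); np.savez(f'pics/{name}.npz',p=p,d=d)
    P=stand(pts('wrist',d,c)); hsv=cv2.cvtColor(p,cv2.COLOR_BGR2HSV); return p,P,hsv
def handle(P,hsv):
    m=near(hsv,(6,90,60),(28,255,255))&(P[...,1]>.08)&(P[...,1]<.135)&(P[...,2]>.035)&(np.hypot(P[...,0],P[...,2]-.085)<.05)
    Q=P[m]
    from scipy.optimize import least_squares
    if len(Q)<30: return len(Q)
    f=least_squares(lambda q:np.hypot(Q[:,0]-q[0],Q[:,2]-q[1])-.007,[Q[:,0].mean(),Q[:,2].mean()-.005],loss='soft_l1',f_scale=.001)
    x,z=f.x; return len(Q),x,z,np.hypot(x,z-.085),np.degrees(np.arctan2(x,z-.085)),np.percentile(Q[:,1],[1,99])
def pointer(P,hsv):
    red=(near(hsv,(0,110,90),(6,255,255))|near(hsv,(174,110,90),(180,255,255)))
    B=(P[...,2]>.1)&(P[...,2]<.122)&(P[...,0]>.03)&(P[...,0]<.16)&(abs(P[...,1])<.05)
    W=P[B&near(hsv,(0,0,160),(180,40,255))]; Q=P[B&red]
    if len(W)<20 or len(Q)<4: return len(W),len(Q)
    (cx,cy),r=cv2.minEnclosingCircle(W[:,:2].astype(np.float32)*1000); c=np.array([cx,cy])/1000
    v=Q[:,:2]-c; t=v[np.argsort(-np.hypot(*v.T))[:max(4,len(v)//3)]].mean(0)
    return len(Q),c.round(4),r,t.round(4),'ptr',np.arctan2(t[1],-t[0]).round(3)
E
python3 - <<'E'
from h import *
o=ctrl.get_obs(); print(o['clock'],o['tool_pos'],o['orientation'],o['force'],o['opening'])
p,P,hsv=look('w1'); print(handle(P,hsv)); print(pointer(P,hsv))
c=info('wrist'); z=np.load('pics/wrist0.npz')
E
```

```text
0.85 [0.54076055 0.00508961 0.1715397 ] [-1.79933096e+02  2.79013831e-02 -1.06647392e+02] [-0.40318059  0.53037639  0.74333118] 0.04158179400892788
(1914, np.float64(-0.01264244258087995), np.float64(0.11717597667871141), np.float64(0.03457057751383142), np.float64(-21.45063687589803), array([0.08085755, 0.12951055]))
(83, array([ 0.0919, -0.0015]), 27.425304412841797, array([-0.0184,  0.0028]), 'ptr', np.float64(0.153))
```

View pics/w1.png

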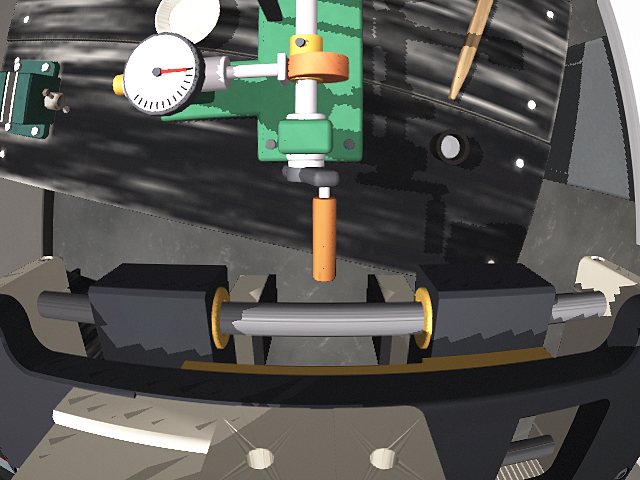

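The handle is at (325,240) between the fingers' line, and the dial at (158,72) has its pointer near zero, so the cam is at its low point. I'll lower the open fork round the handle.

Request:
{"method": "step_arm", "body": {"moves": [[[0, 0, -2.4, 0, 4], [0, 0, -2.4, 0, 4], [0, 0, -2.35, 0, 4], [-0.58, 0.17, 0, 0, 4], [-0.58, 0.17, 0, 0, 4], [-0.1, 0.03, 0, 0, 4], [-0.1, 0.03, 0, 0, 4]]]}}

```text
clock: 1.6
tool_pos: [0.5269, 0.0093, 0.1009]
orientation: [-179.9, 0.1, -106.6]
force: [2.3, -0.9, -0.5]
opening: 0.04
gripper_force: 1.1
```

Request:
{"method": "step_arm", "body": {"moves": [[[-0.1, 0.03, 0, 0, 4], [-0.1, 0.03, 0, 0, 4], [-0.1, 0.03, 0, 0, 4], [-0.1, 0.03, 0, 0, 4]]]}}

```text
clock: 2.0
tool_pos: [0.5227, 0.0104, 0.0999]
orientation: [-179.9, 0.1, -106.7]
force: [4.4, 0.4, -1.8]
opening: 0.0399
gripper_force: 1.7
```

Request:
{"method": "step_arm", "body": {"moves": [[[-0.14, 0.04, -0.1, 0, 4], [-0.14, 0.04, -0.1, 0, 4], [-0.14, 0.04, -0.15, 0, 4], [-0.14, 0.04, -0.15, 0, 4], [-0.14, 0.04, -0.15, 0, 4]]]}}

```text
clock: 2.5
tool_pos: [0.5153, 0.0123, 0.0929]
orientation: [-180.0, 0.0, -106.7]
force: [4.3, 1.6, 0.7]
opening: 0.0403
gripper_force: 1.9
```

Request:
{"method": "step_arm", "body": {"moves": [[[-0.14, 0.04, -0.15, 0, 4], [-0.14, 0.04, -0.15, 0, 4], [-0.14, 0.04, -0.15, 0, 4], [-0.14, 0.04, -0.15, 0, 4]]]}}

```text
clock: 2.9
tool_pos: [0.5102, 0.0138, 0.0871]
orientation: [-179.9, 0.0, -106.7]
force: [6.5, 0.4, -0.5]
opening: 0.0401
gripper_force: 3.0
```

Run:
```python
from h import *
o=ctrl.get_obs(); print(o['clock'],stand(np.array(o['tool_pos'])),o['force'],o['opening'])
p,P,hsv=look('w2'); print(handle(P,hsv)); print(pointer(P,hsv))
```

```text
2.9 [-0.04294985  0.11723758  0.08707815] [ 6.46034773  0.36844928 -0.47406921] 0.04011934001296686
(2707, np.float64(-0.029847868245302226), np.float64(0.10366296452195252), np.float64(0.035202293725502876), np.float64(-57.98351038533035), array([0.08064771, 0.1295275 ]))
(127, array([0.0921, 0.0008]), 27.704326629638672, array([-0.0187,  0.0008]), 'ptr', np.float64(0.043))
```

Request:
{"method": "step_arm", "body": {"moves": [[[0.57, -0.17, 0, 0, 4], [0, 0, 1.6, 0, 4], [0, 0, 1.7, 0, 4], [0.57, -0.17, 0, 0, 0], [0, 0, 0, 0, 0], [0, 0, 0, 0, 0], [0, 0, 0, 0, 0], [0, 0, 0, 0, 0]]]}}

```text
clock: 3.75
tool_pos: [0.5203, 0.0101, 0.1193]
orientation: [179.9, -0.0, -106.7]
force: [-0.1, -0.1, -0.7]
opening: 0.0056
gripper_force: 0.0
```

Request:
{"method": "step_arm", "body": {"moves": [[[0, 0, -0.3, 0, 0], [0, 0, -0.2, 0, 0], [0, 0, -0.15, 0, 0], [0, 0, -0.15, 0, 0], [0, 0, -0.15, 0, 0]]]}}

```text
clock: 4.25
tool_pos: [0.5211, 0.0103, 0.1106]
orientation: [-180.0, -0.0, -106.7]
force: [-1.7, -0.4, 5.6]
opening: 0.0009
gripper_force: 2.2
```

Request:
{"method": "step_arm", "body": {"moves": [[[-0.05, 0.015, -0.15, 0, 0], [-0.05, 0.015, -0.2, 0, 0], [-0.05, 0.015, -0.2, 0, 0], [-0.05, 0.015, -0.2, 0, 0], [-0.05, 0.015, -0.2, 0, 0], [-0.05, 0.015, -0.2, 0, 0]]]}}

```text
clock: 4.85
tool_pos: [0.5179, 0.0112, 0.0988]
orientation: [-180.0, 0.0, -106.7]
force: [-0.0, -0.6, 4.7]
opening: 0.0006
gripper_force: 2.1
```

Request:
{"method": "step_arm", "body": {"moves": [[[0, 0, -0.2, 0, 0], [0, 0, -0.2, 0, 0], [0, 0, -0.2, 0, 0], [0, 0, -0.2, 0, 0], [0.05, -0.015, -0.2, 0, 0], [0.05, -0.015, -0.2, 0, 0]]]}}

```text
clock: 5.45
tool_pos: [0.519, 0.0109, 0.0868]
orientation: [-180.0, 0.0, -106.7]
force: [-0.2, 0.1, 5.0]
opening: 0.0002
gripper_force: 2.5
```

Request:
{"method": "step_arm", "body": {"moves": [[[0.03, -0.01, -0.2, 0, 0], [0.03, -0.01, -0.2, 0, 0], [0.05, -0.015, -0.2, 0, 0], [0.05, -0.015, -0.2, 0, 0], [0.08, -0.02, -0.2, 0, 0]]]}}

```text
clock: 5.95
tool_pos: [0.5216, 0.0101, 0.0771]
orientation: [-180.0, 0.0, -106.7]
force: [-0.1, -0.7, 6.0]
opening: 0.0005
gripper_force: 3.2
```

Request:
{"method": "step_arm", "body": {"moves": [[[0.12, -0.035, -0.18, 0, 0], [0.14, -0.04, -0.18, 0, 0], [0.14, -0.04, -0.18, 0, 0], [0.14, -0.04, -0.18, 0, 0]]]}}

```text
clock: 6.35
tool_pos: [0.527, 0.0085, 0.0699]
orientation: [-180.0, -0.0, -106.7]
force: [-2.0, -0.5, 7.7]
opening: 0.0001
gripper_force: 4.0
```

Run:
```python
from h import *
o=ctrl.get_obs(); print(o['clock'],stand(np.array(o['tool_pos'])),o['force'],o['opening'])
p,P,hsv=look('w3'); print(handle(P,hsv)); print(pointer(P,hsv))
```

```text
6.35 [-0.02528423  0.11695061  0.0699237 ] [-1.95706954 -0.48304539  7.65985455] 0.00010122803126190325
(1816, np.float64(-0.02807813607253645), np.float64(0.06227428261114375), np.float64(0.036122568515348355), np.float64(-128.98581335041186), array([0.08060948, 0.11714324]))
(168, array([0.0913, 0.0003]), 27.007949829101562, array([-0.0064,  0.0165]), 'ptr', np.float64(1.199))
```

Request:
{"method": "step_arm", "body": {"moves": [[[0, 0, 1.0, 0, 0], [0, 0, 0.6, 0, 4], [0.25, -0.07, 0, 0, 4], [0.25, -0.08, 0, 0, 4], [0, 0, 0, 0, 4], [0, 0, 0, 0, 4], [0, 0, 0, 0, 4], [0, 0, 0, 0, 4], [0, 0, 0, 0, 4]]]}}

```text
clock: 7.3
tool_pos: [0.5316, 0.0071, 0.0857]
orientation: [180.0, -0.0, -106.7]
force: [0.2, -0.9, -0.7]
opening: 0.0398
gripper_force: 0.0
```

Request:
{"method": "step_arm", "body": {"moves": [[[0, 0, -1.0, 0, 4], [0, 0, -1.0, 0, 4], [0, 0, -1.0, 0, 4], [0, 0, -1.2, 0, 4], [0, 0, 0, 0, 4]]]}}

```text
clock: 7.8
tool_pos: [0.5302, 0.0067, 0.0415]
orientation: [179.8, -0.1, -106.7]
force: [0.0, 0.0, -0.5]
opening: 0.0402
gripper_force: 0.0
```

Request:
{"method": "step_arm", "body": {"moves": [[[0.14, -0.04, 0, 0, 4], [0.14, -0.04, 0, 0, 4], [0.14, -0.04, 0, 0, 4], [0.14, -0.04, 0, 0, 4], [0.14, -0.04, 0, 0, 4], [0.14, -0.04, 0, 0, 4]]]}}

```text
clock: 8.4
tool_pos: [0.5381, 0.0053, 0.0432]
orientation: [179.8, -0.0, -106.8]
force: [-8.9, 10.2, -0.2]
opening: 0.0401
gripper_force: 5.4
```

Run:
```python
from h import *
o=ctrl.get_obs(); print(o['clock'],stand(np.array(o['tool_pos'])),o['force'],o['moment'],o['opening'])
p,P,hsv=look('w4'); print(handle(P,hsv)); print(pointer(P,hsv))
p,d=viewer.snapshot('scene'); c=p[180:340,230:400]
w=cv2.imread('pics/w4.png')
cv2.imwrite('pics/s4.png',np.hstack([cv2.resize(c,(425,400),interpolation=cv2.INTER_CUBIC),cv2.resize(w[60:320,200:440],(369,400))]))
```

```text
8.4 [-0.01375876  0.11704702  0.04316039] [-8.93840691 10.22352028 -0.21194797] [ 3.45920303  3.00552141 -0.15919849] 0.04011682207330429
(3764, np.float64(-0.024152870494591274), np.float64(0.07438269986648112), np.float64(0.026383483758854097), np.float64(-113.72969080039829), array([0.0807326 , 0.12925495]))
(221, array([0.0848, 0.007 ]), 21.23961067199707, array([0.0005, 0.0102]), 'ptr', np.float64(1.619))
```

View pics/s4.png

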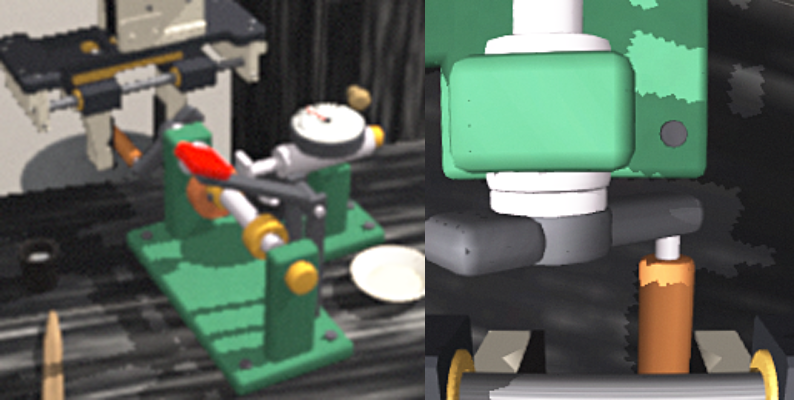

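The right half shows the fork round the handle, with the web and its counterweight lump clear above. The crank hasn't moved and the sideways force is unexpected, so I'll back off.

Request:
{"method": "step_arm", "body": {"moves": [[[-0.14, 0.04, 0, 0, 4], [-0.14, 0.04, 0, 0, 4], [0, 0, 0, 0, 4]]]}}

```text
clock: 8.8
tool_pos: [0.5375, 0.0055, 0.0441]
orientation: [-180.0, 0.0, -106.7]
force: [0.1, -0.8, 0.4]
opening: 0.04
gripper_force: 0.0
```

Run:
```python
from h import *
o=ctrl.get_obs(); print(o['clock'],stand(np.array(o['tool_pos'])),o['force'],o['moment'],o['opening'])
z=np.load('pics/w4.npz'); P=stand(pts('wrist',z['d']))  # pose near same
p=z['p']; hsv=cv2.cvtColor(p,cv2.COLOR_BGR2HSV)
m=near(hsv,(0,0,0),(180,70,130))&(P[...,1]>.05)&(P[...,1]<.105)&(abs(P[...,0])<.06)&(P[...,2]>.06)&(P[...,2]<.14)
Q=P[m]; print(len(Q),Q.min(0),Q.max(0))
for x0 in range(-40,60,10):
    q=Q[(Q[:,0]*1000>x0)&(Q[:,0]*1000<x0+10)]
    if len(q)>5: print(x0,len(q),np.percentile(q[:,1],[2,98]).round(4),np.percentile(q[:,2],[2,98]).round(4))
```

```text
8.8 [-0.01431856  0.11714625  0.04405354] [ 0.12839218 -0.77405431  0.43271307] [ 0.05955998 -0.02536348 -0.01439414] 0.03999430266505774
28926 [-0.05999967  0.05637773  0.06008029] [0.05997341 0.10498415 0.13897998]
-40 2205 [0.0658 0.104 ] [0.0652 0.1339]
-30 1158 [0.0647 0.0926] [0.0626 0.1257]
-20 1410 [0.0609 0.0924] [0.0726 0.1253]
-10 1076 [0.0568 0.0928] [0.0944 0.1258]
0 3421 [0.0648 0.1021] [0.0983 0.1335]
10 4461 [0.0648 0.0956] [0.0954 0.1341]
20 3896 [0.0782 0.0977] [0.1153 0.1341]
30 3124 [0.0783 0.0978] [0.1163 0.1341]
40 418 [0.0852 0.0922] [0.1225 0.128 ]
50 777 [0.0852 0.0925] [0.1217 0.128 ]
```

Request:
{"method": "step_arm", "body": {"moves": [[[-0.2, 0.06, 1.0, 0, 4], [0, 0, 1.6, 0, 4], [0, 0, 1.5, 0, 4], [-0.3, 0.09, 0, 0, 0], [-0.3, 0.09, 0, 0, 0], [0, 0, 0, 0, 0], [0, 0, 0, 0, 0], [0, 0, 0, 0, 0], [0, 0, 0, 0, 0]]]}}

```text
clock: 9.7
tool_pos: [0.5292, 0.0079, 0.0844]
orientation: [180.0, -0.0, -106.7]
force: [-0.9, -0.3, -0.6]
opening: 0.0012
gripper_force: 0.0
```

Request:
{"method": "step_arm", "body": {"moves": [[[0, 0, -0.5, 0, 0], [0, 0, -0.4, 0, 0], [0, 0, -0.3, 0, 0], [0, 0, -0.2, 0, 0], [0, 0, -0.1, 0, 0], [0, 0, -0.1, 0, 0]]]}}

```text
clock: 10.3
tool_pos: [0.5297, 0.0078, 0.0691]
orientation: [-180.0, -0.0, -106.7]
force: [-1.7, -3.1, 6.6]
opening: 0.0006
gripper_force: 3.2
```

Request:
{"method": "step_arm", "body": {"moves": [[[0.1, -0.03, -0.1, 0, 0], [0.1, -0.03, -0.1, 0, 0], [0.1, -0.03, -0.1, 0, 0]]]}}

```text
clock: 10.6
tool_pos: [0.533, 0.0069, 0.0668]
orientation: [-179.9, 0.0, -106.6]
force: [-1.7, -1.7, 8.3]
opening: 0.0005
gripper_force: 4.2
```

Request:
{"method": "step_arm", "body": {"moves": [[[0.12, -0.035, -0.1, 0, 0], [0.12, -0.035, -0.1, 0, 0]]]}}

```text
clock: 10.8
tool_pos: [0.5352, 0.0062, 0.0648]
orientation: [-179.9, 0.0, -106.7]
force: [-3.0, -2.1, 9.3]
opening: 0.0003
gripper_force: 4.5
```

Request:
{"method": "step_arm", "body": {"moves": [[[0.1, -0.03, -0.1, 0, 0], [0, 0, 1.0, 0, 0], [0, 0, 0.8, 0, 4], [0.15, -0.05, 0, 0, 4], [0, 0, 0, 0, 4], [0, 0, 0, 0, 4], [0, 0, 0, 0, 4], [0, 0, 0, 0, 4], [0, 0, 0, 0, 4]]]}}

```text
clock: 11.7
tool_pos: [0.5371, 0.0055, 0.0805]
orientation: [180.0, -0.0, -106.7]
force: [-0.1, -0.2, 0.3]
opening: 0.0395
gripper_force: 0.0
```

Run:
```python
from h import *
o=ctrl.get_obs(); print(o['clock'],stand(np.array(o['tool_pos'])),o['force'],o['opening'])
p,P,hsv=look('w5'); print(handle(P,hsv)); print(pointer(P,hsv))
```

```text
11.7 [-0.01478628  0.11697595  0.08054752] [-0.09596384 -0.23612891  0.26061391] 0.03953178713492692
(2481, np.float64(-0.022644601442392144), np.float64(0.05694130143003603), np.float64(0.03605646321985681), np.float64(-141.0949471543268), array([0.08094153, 0.12844237]))
(163, array([0.0918, 0.0011]), 26.93284797668457, array([-0.0026,  0.0168]), 'ptr', np.float64(1.42))
```

Request:
{"method": "step_arm", "body": {"moves": [[[0.12, 0.38, -0.9, 0, 4], [0, 0, -1.0, 0, 4], [0, 0, -1.0, 0, 4], [0, 0, -0.9, 0, 4], [0, 0, 0, 0, 4]]]}}

```text
clock: 12.25
tool_pos: [0.5372, 0.0089, 0.0409]
orientation: [179.8, -0.1, -106.7]
force: [-0.2, 0.1, 0.4]
opening: 0.0402
gripper_force: 0.0
```

Request:
{"method": "step_arm", "body": {"moves": [[[0.19, -0.057, 0, 0, 4], [0.19, -0.057, 0, 0, 4], [0.1, -0.03, 0, 0, 4]]]}}

```text
clock: 12.55
tool_pos: [0.5436, 0.0079, 0.0431]
orientation: [-180.0, 0.0, -106.7]
force: [-1.7, 1.6, 1.0]
opening: 0.0403
gripper_force: 1.4
```

Request:
{"method": "step_arm", "body": {"moves": [[[0.1, -0.03, 0, 0, 4], [0.1, -0.03, 0, 0, 4]]]}}

```text
clock: 12.75
tool_pos: [0.544, 0.0077, 0.0425]
orientation: [179.9, 0.0, -106.7]
force: [-6.8, 7.6, 0.4]
opening: 0.0402
gripper_force: 4.2
```

Request:
{"method": "step_arm", "body": {"moves": [[[0.05, 0.02, 0, 0, 4], [0, 0, 0, 0, 4]]]}}

```text
clock: 12.95
tool_pos: [0.5439, 0.0078, 0.0423]
orientation: [179.8, -0.0, -106.7]
force: [-6.0, 5.9, 0.9]
opening: 0.0402
gripper_force: 3.6
```

Run:
```python
from h import *
o=ctrl.get_obs(); f=o['force']; print(o['clock'],stand(np.array(o['tool_pos'])),f[:2]@EX,f[:2]@EY,f[2],o['moment'],o['gripper_force'])
p,P,hsv=look('w6'); print(handle(P,hsv)); print(pointer(P,hsv))
```

```text
12.95 [-0.00883963  0.12113459  0.04228321] -7.43899102861113 3.8885249903699317 0.9370756388226404 [ 1.96529867  2.08410894 -0.06565156] 3.551420643925667
(4269, np.float64(-0.019506993619932037), np.float64(0.06988730422763596), np.float64(0.024676230943888072), np.float64(-127.76609635702698), array([0.08074764, 0.11518986]))
(267, array([0.0855, 0.0086]), 21.5484561920166, array([0.004 , 0.0081]), 'ptr', np.float64(2.028))
```

Request:
{"method": "step_arm", "body": {"moves": [[[0.06, 0.02, 0, 0, 4], [0.05, -0.01, 0, 0, 4]]]}}

```text
clock: 13.2
tool_pos: [0.5442, 0.0077, 0.042]
orientation: [179.8, -0.1, -106.7]
force: [-8.6, 6.1, -0.9]
opening: 0.0402
gripper_force: 4.5
```

Request:
{"method": "step_arm", "body": {"moves": [[[0.05, 0.0, 0, 0, 4]]]}}

```text
clock: 13.3
tool_pos: [0.5445, 0.0076, 0.0419]
orientation: [179.7, -0.1, -106.7]
force: [-8.4, 5.3, -0.3]
opening: 0.0401
gripper_force: 4.7
```

Request:
{"method": "step_arm", "body": {"moves": [[[0.06, 0.0, 0, 0, 4], [0.06, 0.0, 0, 0, 4]]]}}

```text
clock: 13.5
tool_pos: [0.5451, 0.0075, 0.0417]
orientation: [179.7, -0.1, -106.7]
force: [-8.8, 5.4, -1.0]
opening: 0.0401
gripper_force: 4.8
```

Request:
{"method": "step_arm", "body": {"moves": [[[0.06, 0.0, 0, 0, 4], [0.06, -0.01, 0, 0, 4]]]}}

```text
clock: 13.7
tool_pos: [0.5461, 0.0071, 0.0415]
orientation: [179.7, -0.1, -106.8]
force: [-8.6, 5.2, -0.0]
opening: 0.0399
gripper_force: 4.8
```

Request:
{"method": "step_arm", "body": {"moves": [[[0.1, -0.025, 0, 0, 4], [0.1, -0.025, 0, 0, 4], [0.1, -0.025, 0, 0, 4]]]}}

```text
clock: 14.0
tool_pos: [0.5491, 0.0063, 0.0415]
orientation: [179.7, -0.1, -106.7]
force: [-9.4, 3.6, -2.1]
opening: 0.04
gripper_force: 4.6
```

Request:
{"method": "step_arm", "body": {"moves": [[[0.12, -0.03, 0, 0, 4], [0.12, -0.03, 0, 0, 4], [0.12, -0.03, 0, 0, 4], [0.12, -0.03, 0, 0, 4]]]}}

```text
clock: 14.4
tool_pos: [0.5537, 0.0049, 0.0415]
orientation: [179.6, -0.2, -106.7]
force: [-8.3, 2.8, -1.5]
opening: 0.0397
gripper_force: 4.4
```

Request:
{"method": "step_arm", "body": {"moves": [[[0.14, -0.042, 0, 0, 4], [0.14, -0.042, 0, 0, 4], [0.14, -0.042, 0, 0, 4], [0.14, -0.042, 0, 0, 4], [0.14, -0.042, 0, 0, 4], [0.14, -0.042, 0, 0, 4], [0.14, -0.042, 0, 0, 4]]]}}

```text
clock: 15.1
tool_pos: [0.5636, 0.002, 0.0415]
orientation: [179.6, -0.2, -106.7]
force: [-8.6, 1.9, -1.0]
opening: 0.04
gripper_force: 4.3
```

Request:
{"method": "step_arm", "body": {"moves": [[[0.14, -0.042, 0, 0, 4], [0.14, -0.042, 0, 0, 4], [0.14, -0.042, 0, 0, 4], [0.14, -0.042, 0, 0, 4], [0.14, -0.042, 0, 0, 4], [0.14, -0.042, 0, 0, 4], [0.14, -0.042, 0, 0, 4]]]}}

```text
clock: 15.8
tool_pos: [0.5733, -0.001, 0.0415]
orientation: [179.6, -0.2, -106.7]
force: [-8.3, 2.3, 0.7]
opening: 0.0396
gripper_force: 4.5
```

Run:
```python
from h import *
o=ctrl.get_obs(); f=o['force']; print(o['clock'],stand(np.array(o['tool_pos'])),f[:2]@EX,f[:2]@EY,f[2],o['gripper_force'])
p,P,hsv=look('w7'); print(handle(P,hsv)); r=pointer(P,hsv); print(r)
c=np.array([.0918,.0005]); t=r[1]+r[3]-c; print(np.arctan2(t[1],-t[0]))
```

```text
15.8 [0.02179636 0.1211741  0.04154254] -8.653602875639962 -0.17876175541109465 0.7349442488053899 4.545254409313202
(4356, np.float64(0.007628096581010096), np.float64(0.06415412339020225), np.float64(0.022197712248791114), np.float64(159.9009961599548), array([0.0809145 , 0.11776175]))
(292, array([0.093 , 0.0072]), 26.105939865112305, array([0.0095, 0.0069]), 'ptr', np.float64(2.515))
2.2374147039724734
```

Request:
{"method": "step_arm", "body": {"moves": [[[0.14, -0.042, 0, 0, 4], [0.14, -0.042, 0, 0, 4], [0.14, -0.042, 0, 0, 4], [0.14, -0.042, 0, 0, 4]]]}}

```text
clock: 16.25
tool_pos: [0.5787, -0.0027, 0.0415]
orientation: [179.6, -0.2, -106.7]
force: [-9.6, 1.5, 1.7]
opening: 0.0402
gripper_force: 4.8
```

Request:
{"method": "step_arm", "body": {"moves": [[[0.12, -0.036, 0, 0, 4], [0.12, -0.036, 0, 0, 4], [0.12, -0.036, 0, 0, 4], [0.12, -0.036, 0, 0, 4], [0.06, -0.018, 0, 0, 4], [0, 0, 0, 0, 4]]]}}

```text
clock: 16.85
tool_pos: [0.584, -0.0043, 0.0414]
orientation: [179.6, -0.2, -106.7]
force: [-10.0, 2.8, 0.5]
opening: 0.04
gripper_force: 4.9
```

Run:
```python
from h import *
o=ctrl.get_obs(); f=o['force']; print(o['clock'],stand(np.array(o['tool_pos'])),f[:2]@EX,f[:2]@EY,f[2],o['gripper_force'])
p,P,hsv=look('w8'); print(handle(P,hsv)); r=pointer(P,hsv); print(r)
c=np.array([.0918,.0005]); t=r[1]+r[3]-c; print(np.arctan2(t[1],-t[0]))
```

```text
16.85 [0.03298044 0.12110103 0.04142116] -10.372515286645609 -0.21376600824918576 0.46306300436809744 4.8681579530239105
(4586, np.float64(0.018191704425242414), np.float64(0.06925441277626482), np.float64(0.024059543364653393), np.float64(130.87738933367893), array([0.0806842, 0.1153136]))
(229, array([0.0935, 0.0092]), 25.914642333984375, array([0.0105, 0.0041]), 'ptr', np.float64(2.768))
2.3321990966004744
```

Request:
{"method": "step_arm", "body": {"moves": [[[-0.2, 0.06, 0, 0, 4], [-0.4, 0.12, 0, 0, 4], [-0.2, 0.06, 0, 0, 4], [0, 0, 3.0, 0, 4], [0, 0, 4.5, 0, 4], [0, 0, 4.5, 0, 0], [0, 0, 1.5, 0, 0], [0, 0, 0, 0, 0], [0, 0, 0, 0, 0], [0, 0, 0, 0, 0]]]}}

```text
clock: 17.9
tool_pos: [0.5794, -0.0013, 0.1766]
orientation: [179.9, -0.0, -106.7]
force: [0.1, -0.6, -0.1]
opening: 0.0055
gripper_force: 0.0
```

Run:
```python
from h import *
o=ctrl.get_obs(); f=o['force']; print(o['clock'],o['tool_pos'],stand(np.array(o['tool_pos'])),f,o['opening'])
p,P,hsv=look('w9'); print(handle(P,hsv)); r=pointer(P,hsv); print(r)
c=np.array([.0918,.0005]); t=r[1]+r[3]-c; print(np.arctan2(t[1],-t[0]))
m=(near(hsv,(0,110,90),(6,255,255))|near(hsv,(174,110,90),(180,255,255)))&(P[...,2]>.13)&(P[...,2]<.18)&(P[...,0]<0)&(P[...,0]>-.1)&(P[...,1]<-.04)
Q=P[m]; print('pad',len(Q),np.median(Q,0),Q.min(0),Q.max(0))
```

```text
17.9 [ 0.57944252 -0.00132111  0.17662433] [0.02777425 0.12263244 0.17662433] [ 0.09622363 -0.62476208 -0.0515997 ] 0.005452957000795372
(1188, np.float64(0.019134535814845737), np.float64(0.05548003071715526), np.float64(0.03517895745057991), np.float64(147.04911421262625), array([0.08086106, 0.12960004]))
(84, array([ 0.091 , -0.0002]), 27.657756805419922, array([0.0121, 0.0129]), 'ptr', np.float64(2.323))
2.317915325566008
  return _methods._mean(a, axis=axis, dtype=dtype,
  ret = um.true_divide(
Traceback (most recent call last):
ValueError: zero-size array to reduction operation minimum which has no identity
```

View pics/w9.png

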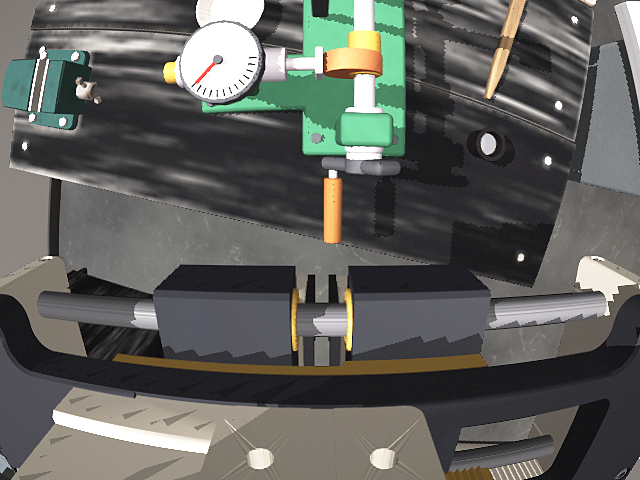

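The pointer at (207,72) from the dial centre (220,60) reads about 2.32, and the handle at (333,205) has stayed put. The cam is at its high point, so I'll go to the brake pad.

Request:
{"method": "step_arm", "body": {"moves": [[[0, 0, 2.4, 0, 0], [-2.4, -3.4, 0, 0, 0], [-2.4, -3.4, 0, 0, 0], [-2.4, -3.4, 0, 0, 0], [-2.4, -3.4, 0, 0, 0], [-2.5, -3.4, 0, 0, 0], [0, 0, 0, 0, 0], [0, 0, 0, 0, 0]]]}}

```text
clock: 18.75
tool_pos: [0.4584, -0.172, 0.2012]
orientation: [180.0, -0.0, -106.8]
force: [0.8, 0.5, 0.1]
opening: 0.0007
gripper_force: 0.0
```

Run:
```python
from h import *
o=ctrl.get_obs(); f=o['force']; print(o['clock'],o['tool_pos'],stand(np.array(o['tool_pos'])),f,o['opening'])
ims=[]
for n in ('scene','side'):
    p,d=viewer.snapshot(n); P=stand(pts(n,d)); hsv=cv2.cvtColor(p,cv2.COLOR_BGR2HSV)
    m=(near(hsv,(0,150,90),(6,255,255))|near(hsv,(174,150,90),(180,255,255)))&(P[...,2]>.13)&(P[...,2]<.18)&(P[...,0]<0)&(P[...,0]>-.1)
    Q=P[m]; print(n,len(Q),np.median(Q,0),np.percentile(Q,2,0),np.percentile(Q,98,0))
    ims.append(cv2.resize(p[130:330,220:400],(400,444),interpolation=cv2.INTER_CUBIC))
cv2.imwrite('pics/b1.png',np.hstack(ims))
```

```text
18.75 [ 0.4583867  -0.17196812  0.20118186] [-0.03913853 -0.07560376  0.20118186] [0.76607712 0.45585468 0.12194079] 0.0007218982658835538
scene 205 [-0.04965804 -0.08524826  0.16097695] [-0.06075308 -0.09104272  0.14979474] [-0.03445187 -0.06597836  0.16715306]
side 306 [-0.04656781 -0.08316681  0.16258055] [-0.05974959 -0.08975125  0.15338612] [-0.03303035 -0.06420696  0.16914006]
```

View pics/b1.png

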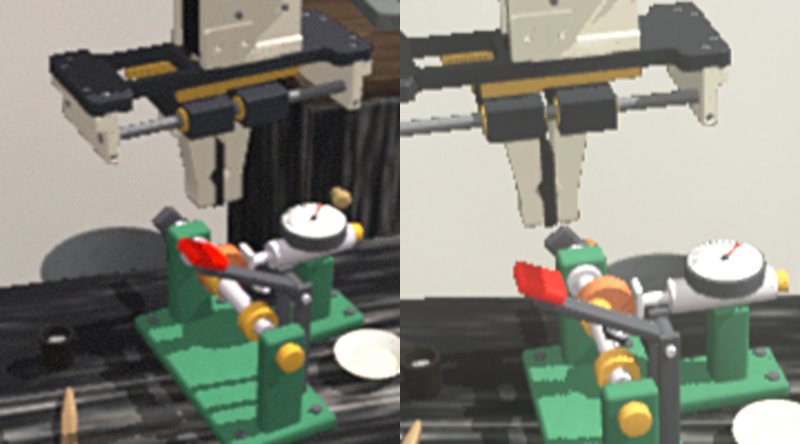

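Both halves show the closed fingertips above the red pad ((205,252) left, (540,282) right), with the lever up. Next I'll press it down gently.

Request:
{"method": "step_arm", "body": {"moves": [[[-0.38, 0.11, -1.2, 0, 0], [0, 0, -0.6, 0, 0], [0, 0, -0.3, 0, 0], [0, 0, -0.2, 0, 0], [0, 0, -0.2, 0, 0]]]}}

```text
clock: 19.35
tool_pos: [0.4555, -0.17, 0.1766]
orientation: [180.0, -0.0, -106.6]
force: [-0.8, -0.3, -0.6]
opening: 0.0002
gripper_force: 0.0
```

Request:
{"method": "step_arm", "body": {"moves": [[[0, 0, -0.2, 0, 0], [0, 0, -0.2, 0, 0], [0, 0, -0.2, 0, 0]]]}}

```text
clock: 19.65
tool_pos: [0.4553, -0.1702, 0.1707]
orientation: [-180.0, 0.0, -106.7]
force: [0.9, 0.5, -0.0]
opening: 0.0004
gripper_force: 0.0
```

Request:
{"method": "step_arm", "body": {"moves": [[[0, 0, -0.2, 0, 0], [0, 0, -0.2, 0, 0], [0, 0, -0.2, 0, 0]]]}}

```text
clock: 19.95
tool_pos: [0.4556, -0.1703, 0.1651]
orientation: [-179.9, -0.0, -106.7]
force: [-1.0, -0.2, 6.2]
opening: 0.0005
gripper_force: 2.0
```

Request:
{"method": "step_arm", "body": {"moves": [[[-0.1, 0.03, -0.2, 0, 0], [-0.1, 0.03, -0.2, 0, 0], [-0.1, 0.03, -0.2, 0, 0]]]}}

```text
clock: 20.25
tool_pos: [0.4522, -0.1692, 0.1588]
orientation: [-180.0, -0.0, -106.7]
force: [-0.9, 1.2, 5.3]
opening: 0.0006
gripper_force: 2.0
```

Request:
{"method": "step_arm", "body": {"moves": [[[-0.08, 0.024, -0.2, 0, 0], [-0.08, 0.024, -0.2, 0, 0], [-0.08, 0.024, -0.2, 0, 0], [-0.08, 0.024, -0.2, 0, 0], [-0.08, 0.024, -0.2, 0, 0], [-0.08, 0.024, -0.2, 0, 0], [-0.08, 0.024, -0.2, 0, 0]]]}}

```text
clock: 20.95
tool_pos: [0.4465, -0.1675, 0.1445]
orientation: [180.0, -0.0, -106.7]
force: [-2.0, 0.2, 5.7]
opening: 0.0005
gripper_force: 2.0
```

Request:
{"method": "step_arm", "body": {"moves": [[[-0.06, 0.018, -0.2, 0, 0], [-0.06, 0.018, -0.2, 0, 0], [-0.06, 0.018, -0.2, 0, 0], [-0.06, 0.018, -0.2, 0, 0], [-0.04, 0.012, -0.2, 0, 0]]]}}

```text
clock: 21.45
tool_pos: [0.4437, -0.1667, 0.1345]
orientation: [180.0, -0.0, -106.7]
force: [-2.5, 1.0, 3.7]
opening: 0.0002
gripper_force: 2.1
```

Request:
{"method": "step_arm", "body": {"moves": [[[-0.03, 0.01, -0.2, 0, 0], [-0.03, 0.01, -0.2, 0, 0]]]}}

```text
clock: 21.65
tool_pos: [0.4431, -0.1665, 0.1305]
orientation: [180.0, -0.0, -106.7]
force: [-3.1, 0.4, 5.2]
opening: -0.0
gripper_force: 2.1
```

Request:
{"method": "step_arm", "body": {"moves": [[[0, 0, -0.15, 0, 0], [0, 0, -0.15, 0, 0], [0, 0, -0.15, 0, 0]]]}}

```text
clock: 21.95
tool_pos: [0.4431, -0.1665, 0.1261]
orientation: [180.0, -0.0, -106.7]
force: [-3.9, 1.4, 5.5]
opening: 0.0
gripper_force: 2.8
```

Request:
{"method": "step_arm", "body": {"moves": [[[0, 0, -0.12, 0, 0], [0, 0, -0.12, 0, 0]]]}}

```text
clock: 22.15
tool_pos: [0.4429, -0.1665, 0.1237]
orientation: [180.0, -0.0, -106.7]
force: [-4.5, 2.1, 6.2]
opening: 0.0003
gripper_force: 3.1
```

Request:
{"method": "step_arm", "body": {"moves": [[[0, 0, -0.1, 0, 0], [0, 0, -0.1, 0, 0]]]}}

```text
clock: 22.35
tool_pos: [0.4426, -0.1664, 0.1217]
orientation: [179.9, -0.0, -106.7]
force: [-5.0, 1.9, 7.1]
opening: 0.0005
gripper_force: 3.7
```

Request:
{"method": "step_arm", "body": {"moves": [[[-0.08, 0.024, -0.1, 0, 0], [-0.06, 0.018, -0.1, 0, 0]]]}}

```text
clock: 22.55
tool_pos: [0.4423, -0.1663, 0.1202]
orientation: [-179.9, -0.0, -106.7]
force: [-2.6, 0.2, 8.1]
opening: 0.0007
gripper_force: 3.7
```

Request:
{"method": "step_arm", "body": {"moves": [[[-0.02, 0, -0.1, 0, 0], [0, 0, 0, 0, 0]]]}}

```text
clock: 22.75
tool_pos: [0.4423, -0.1663, 0.1193]
orientation: [-179.9, -0.0, -106.7]
force: [-2.8, 0.8, 8.5]
opening: 0.0006
gripper_force: 4.2
```

Request:
{"method": "step_arm", "body": {"moves": [[[0, 0, -0.1, 0, 0], [0, 0, -0.05, 0, 0], [0, 0, 0, 0, 0]]]}}

```text
clock: 23.05
tool_pos: [0.4423, -0.1663, 0.1181]
orientation: [-179.9, -0.0, -106.7]
force: [-3.6, 1.9, 11.7]
opening: 0.0005
gripper_force: 5.6
```

Request:
{"method": "step_arm", "body": {"moves": [[[0, 0, -0.05, 0, 0], [0, 0, 0, 0, 0], [0, 0, 0, 0, 0]]]}}

```text
clock: 23.35
tool_pos: [0.4423, -0.1663, 0.1177]
orientation: [-179.9, -0.0, -106.6]
force: [-4.8, 1.4, 12.8]
opening: 0.0006
gripper_force: 6.0
```

The force now rises at the pad's own spring rate, so the lever is on its stop. I'll lift clear and check.

Request:
{"method": "step_arm", "body": {"moves": [[[0, 0, 0.3, 0, 0], [0, 0, 0.5, 0, 0], [0, 0, 2, 0, 0], [0, 0, 4, 0, 0], [2, 2, 3, 0, 0], [4, 2.5, 0, 0, 0], [4, 2.5, 0, 0, 0], [0, 0, 0, 0, 0], [0, 0, 0, 0, 0]]]}}

```text
clock: 24.25
tool_pos: [0.5423, -0.0953, 0.2138]
orientation: [179.9, -0.0, -106.6]
force: [-0.6, -0.2, -1.7]
opening: 0.0005
gripper_force: 0.0
```

Run:
```python
from h import *
o=ctrl.get_obs(); print(o['clock'],o['tool_pos'],stand(np.array(o['tool_pos'])),o['force'])
p,P,hsv=look('w10'); print(handle(P,hsv)); r=pointer(P,hsv); print(r)
red=near(hsv,(0,110,90),(6,255,255))|near(hsv,(174,110,90),(180,255,255))
Q=P[red&(P[...,0]<-.02)&(P[...,1]<-.05)&(P[...,2]>.1)]; print(len(Q), np.median(Q,0) if len(Q) else '')
p2,d=viewer.snapshot('side'); S=stand(pts('side',d)); h2=cv2.cvtColor(p2,cv2.COLOR_BGR2HSV)
red=near(h2,(0,110,90),(6,255,255))|near(h2,(174,110,90),(180,255,255))
Q=S[red&(S[...,0]<-.02)&(S[...,0]>-.1)&(S[...,2]>.09)&(S[...,2]<.2)]; print('side',len(Q),np.median(Q,0),np.percentile(Q,98,0))
cv2.imwrite('pics/f.png',np.hstack([cv2.resize(p2[180:330,220:400],(400,333),interpolation=cv2.INTER_CUBIC),cv2.resize(p[0:300,140:500],(400,333))]))
```

```text
24.25 [ 0.54228697 -0.09531815  0.2138055 ] [0.01919686 0.02192292 0.2138055 ] [-0.60324605 -0.17677299 -1.72479698]
(33, np.float64(0.0118884921428186), np.float64(0.0601342019955644), np.float64(0.02756164283614555), np.float64(154.44724759215933), array([0.08059284, 0.09562363]))
(49, array([0.0919, 0.0003]), 26.408626556396484, array([0.0108, 0.0119]), 'ptr', np.float64(2.307))
1633 [-0.05946604 -0.0739113   0.12162222]
side 356 [-0.06176646 -0.0812809   0.12192231] [-0.04715556 -0.06325847  0.123944  ]
```

View pics/f.png

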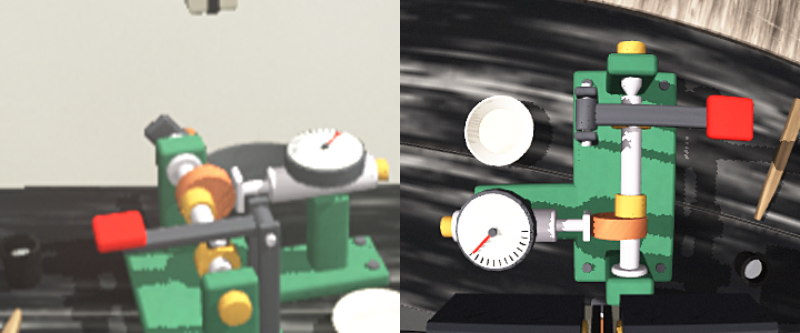

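The lever is down: the pad is level at (728,117) right, z ≈ 0.122. The dial pointer still reads near its maximum at (482,243). I'll check its angle with a line fit before handing in.

Run:
```python
from h import *
p,P,hsv=look('w11')
c=info('wrist');d=np.ones((480,640)); P1=pts('wrist',d,c); e=c['eye']; r=P1-e; 
for z in (.112,):
    G=stand(e+r*((z-e[2])/r[...,2])[...,None])
    m=near(hsv,(0,90,90),(8,255,255))|near(hsv,(172,90,90),(180,255,255))
    m&=(np.hypot(G[...,0]-.0918,G[...,1])<.026)
    Q=G[m][:,:2]; w=hsv[...,1][m].astype(float)
    mu=np.average(Q,axis=0,weights=w); C=np.cov((Q-mu).T,aweights=w); v=np.linalg.eigh(C)[1][:,1]; v*=np.sign(v[1])
    print(len(Q),mu,np.arctan2(v[1],-v[0]))
    # plunger-axis direction check: white disc centre by ellipse fit of dial face
    W=near(hsv,(0,0,170),(180,40,255))&(np.hypot(G[...,0]-.0918,G[...,1])<.03)
    cn=max(cv2.findContours(W.astype(np.uint8),0,2)[0],key=cv2.contourArea)[:,0]
    cc,rr=cv2.minEnclosingCircle((G[cn[:,1],cn[:,0]][:,:2]*1000).astype(np.float32)); print(cc,rr)
    t=mu*1000-cc; print(np.arctan2(t[1],-t[0]))
```

```text
67 [0.0987046  0.00811547] 2.370994215011699
(89.9867172241211, -0.3412284851074219) 25.153972625732422
2.371400742011411
```

The line fit gives 2.37 rad, which is the high point, and nothing is touching. I'm handing in.

```bash
python3 -c "
from plant import close_job; print(close_job())"
```

```text
the job is handed in; nothing more can be done
None
```

The job is handed in, with no verdict returned: the cam stands at its high point (dial pointer about 2.37 rad), the brake lever is down on its stop, and the arm is clear of everything.

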